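# Load the reagent carrier in rack order

## Robot

A 6-joint arm with a two-finger parallel gripper is mounted at the origin on the work surface. World frame = base frame: x ahead of the robot, y to its left, z up, the work surface at z = 0. Lengths are in mm, angles in rad, forces in N, time in s.
With the tool pointing down it reaches from about 275 to 850 mm from the base axis. Payload 5.2 kg.
Tool frame: the origin (TCP) lies on the centre line of the jaws, within the pads' length; the fingertips stand 14 mm ahead of it and the grasp point (between the pads) lies 5 mm behind it; z points along the fingers, y is the line along which they close (so a half turn about z gives the same grasp; the last joint's range is limited). The gripper opens to 85 mm and grips with 20 to 120 N. Pads are 22 mm wide; open, the fingers measure 114 mm over their backs; the gripper's body (76 mm by 85 mm) begins 54 mm behind the grasp point. The pads swing forward as they close: fully open they stand 13 mm farther back than shut.
Start: joints at [-0.203, 0.259, 1.535, -0, 1.348, -0.203], TCP at [550.005, 0.023, 245.31] pointing down, gripper open.
Joint ranges: [-3.14, 3.14], [-0.91, 2.08], [0.19, 2.58], [-1.22, 4.36], [0.22, 2.71], [-3.12, 3.12]. Speed limits (rad/s): [2.57, 2.57, 3.14, 3.14, 3.14, 3.14].

## Interface

Orientations are given as [roll, pitch, yaw] about the fixed x, y, z axes, in that order (R = Rz(yaw) Ry(pitch) Rx(roll)).
In Python, from station import bot gives the robot as it stands.
- The arm moves only by the tool carry_out, never from a script. Its argument "series" is a list that holds one entry, the list of rows, each a list of 7 numbers: the shift along the tool's x, y, z in normalised numbers (1 is 0.75 m), then the turn, a rotation vector about the tool's x, y, z in normalised numbers (1 is 90 degrees), then the closure, from -1 (fully open) to 1 (shut). A call has 1 to 10 rows; each row is the pose to reach, as a shift and turn from the pose commanded when the call began, along the tool's axes at that moment; what a row does not reach only later rows make up. A row lasts 1/10 s, in which the tool goes at most 50 mm and 8.59 degrees, less where a joint would pass 70% of its speed; a pose out of reach is approached as far as the arm can. A shift or turn number past 1, either way, is cut back to 1. A call with a gripper value outside its range is refused whole. The fingers move at their own pace and stop on an object; "squeeze" is the grip in N (left out, the last holds). Time passes only in rows, so rows that repeat a pose let the fingers close. It gives the time, the measured TCP pose, the force, the opening and the grip force at its end, in the units of the state.
- bot.observe(): the state, without advancing time (a new reading comes with each control period).
- bot.get_image(name): name is "scene" or "side" or "wrist"; returns the picture (420x560x3 uint8, red, green, blue); there is no depth.
- bot.camera_info(name): a dict with "fov_y" (degrees; the focal length in pixels is half the picture's height over the tangent of half this angle, whatever the lens; pixels are square), "cx", "cy" (the principal point, pixels), "k1" (the pictures are not rectified: a ray, as slopes to the right and down, at radius r is drawn at 1 + k1 r^2 times it, then the intrinsics apply), "position" and "attitude" of the camera in the world. Camera axes: x right, y down, z forward; pixel columns grow to the right and rows downward; lengths in mm; the calibration is good to about 2 mm. A picture is of the moment at which its call begins: read the wrist's pose just before it. camera_info takes no time and is no camera call; for the wrist camera it gives the pose at the moment of the call.
- bot.close_job(): hands the job in; it is judged then, once.
The state is a dict: "time_s": time; "joint_pos": joint angles; "qvel": joint speeds; "effort": joint torques, N m; "tool_pos": TCP position; "tcp_rot": TCP orientation; "ft_force": force on the tool from outside, world axes, zero at the start; "torque": the same for the moment, N m; "finger_gap": finger opening in mm; "grip_force": force on a finger pad.
Only numpy, scipy, OpenCV 4.12 (cv2) and the standard library are available. Lean on these libraries where they do the work, as an engineer would, in place of code of your own. Each camera call takes 0.05 s, during which the arm holds its last target. There are 200 camera calls.

## Task

Load the analyser: move the four reagent bottles from the pale blue storage rack into the black carrier in the same order, counting from each one's handle, so that the bottle next to the rack's handle goes in the well next to the carrier's handle and so on down the row. Each bottle must stand upright on the floor of its own well; don't tip any over, and leave the other things on the bench where they are.

Things in the scene. Friction and masses are not known exactly. Their poses are not given: they have to be found in the camera images.
- bottle_red: Reagent bottle with red screw cap, white body. Loose, about 35 g, 70 mm tall, round and upright. Body 30 mm across, tapering over the lowest 6 mm to a foot 22 mm across; cap 31 mm across from 51 to 70 mm above the foot (grip it there, about 60 mm up). Origin: centre of the underside; z up.
- bottle_yellow: Reagent bottle with yellow screw cap, white body. Loose, about 35 g, 70 mm tall, round and upright. Body 30 mm across, tapering over the lowest 6 mm to a foot 22 mm across; cap 31 mm across from 51 to 70 mm above the foot (grip it there, about 60 mm up). Origin: centre of the underside; z up.
- bottle_green: Reagent bottle with green screw cap, white body. Loose, about 35 g, 70 mm tall, round and upright. Body 30 mm across, tapering over the lowest 6 mm to a foot 22 mm across; cap 31 mm across from 51 to 70 mm above the foot (grip it there, about 60 mm up). Origin: centre of the underside; z up.
- bottle_blue: Reagent bottle with blue screw cap, white body. Loose, about 35 g, 70 mm tall, round and upright. Body 30 mm across, tapering over the lowest 6 mm to a foot 22 mm across; cap 31 mm across from 51 to 70 mm above the foot (grip it there, about 60 mm up). Origin: centre of the underside; z up.
- cell_red: Pale blue cell with a red label, fixed in the storage rack: the red-capped bottle stands in it at the start (within 3 mm of its middle). Pocket 40 x 40 mm, 25 mm deep; its floor is 9 mm, its top edge 34 mm above the bench. Origin: 4 mm above the bench, under the pocket's middle. The row runs along y, +y to the handle end; the label is on the -x side.
- cell_yellow: Pale blue cell with a yellow label, fixed in the storage rack: the yellow-capped bottle stands in it at the start (within 3 mm of its middle). Pocket 40 x 40 mm, 25 mm deep; its floor is 9 mm, its top edge 34 mm above the bench. Origin: 4 mm above the bench, under the pocket's middle. The row runs along y, +y to the handle end; the label is on the -x side.
- cell_green: Pale blue cell with a green label, fixed in the storage rack: the green-capped bottle stands in it at the start (within 3 mm of its middle). Pocket 40 x 40 mm, 25 mm deep; its floor is 9 mm, its top edge 34 mm above the bench. Origin: 4 mm above the bench, under the pocket's middle. The row runs along y, +y to the handle end; the label is on the -x side.
- cell_blue: Pale blue cell with a blue label, fixed in the storage rack: the blue-capped bottle stands in it at the start (within 3 mm of its middle). Pocket 40 x 40 mm, 25 mm deep; its floor is 9 mm, its top edge 34 mm above the bench. Origin: 4 mm above the bench, under the pocket's middle. The row runs along y, +y to the handle end; the label is on the -x side.
- rack: Storage rack, fixed: grey base tray 228 mm long with the four pale blue cells in a row and a black upright loop handle (62 mm high) across one end. Origin: on the bench under the middle of the row. The row runs along y, +y to the handle end: cell middles at y = +75 (first, next to the handle), +25, -25, -75 mm, x = 0; handle at y = +112 mm.
- carrier: Analyser reagent carrier, fixed: black bar 200 mm long, 56 mm wide (foot 70), 32 mm high, with four round wells 42 mm across, floor 6 mm above the bench, and a dark steel loop handle (62 mm high) at one end. Origin: on the bench, middle of the row. The row runs along y, +y to the handle: well middles at y = +75 (first, next to the handle), +25, -25, -75 mm, x = 0; handle at y = +112.
- tube_block: Bystander: aluminium tube block 60 x 80 x 40 mm with 12 dark holes, loose. Origin: centre of the underside.
- cup: Bystander: clear specimen cup with orange lid, 63 mm across, 67 mm tall, loose. Origin: centre of the underside.
- buffer: Bystander: white buffer bottle with grey cap, 52 mm across, 105 mm tall, loose. Origin: centre of the underside.

How it is judged:
By the outcome, as a careful person would: the job done as asked, in the order asked, and still so for the second after the job is handed in, with the robot touching nothing.
It also fails if it takes over 102 s, if anything falls off the work surface, if the arm or the gripper's body presses on something with over 40 N, if the wrist force passes 120 N, or if a joint passes its speed limit or range.

## Working session

There is one attempt and no reset: what is moved stays moved. The work goes in short steps, Python scripts to look and compute and a tool call to move; the robot and the scene stay as the last step left them, time stands still between calls to the robot, and variables do not carry over. Pictures are saved under pics/ and viewed, at most 14 in all, crops included, and the job is handed in when it is done.

Besides the shell and the picture viewer there is one more tool, called after "Call:" as name(argument=value, ...), one argument or row to a line, values as JSON. carry_out: Moves the arm, as the interface text tells. Its arguments: {"type":"object","properties":{"series":{"type":"array","items":{"type":"array","items":{"type":"array","items":{"type":"number"}}}},"squeeze":{"type":"number"}},"required":["series"]}

```bash
mkdir -p pics; ls
python3 - <<'E'
from station import bot
import cv2
print(bot.observe())
for n in ["scene","side","wrist"]:
    print(n,bot.camera_info(n))
    cv2.imwrite(f"pics/{n}0.png",bot.get_image(n)[:,:,::-1])
E
```

```text
pics
{'time_s': 0.0, 'joint_pos': array([-2.02784891e-01,  2.59367193e-01,  1.53608153e+00, -2.35409740e-06,
        1.34800222e+00, -2.02827390e-01]), 'qvel': array([-6.58064980e-04, -1.19015945e-03,  2.62123039e-03, -1.79999286e-03,
       -8.87151896e-05, -6.53740853e-04]), 'effort': array([ 1.06436883e-04, -4.46029150e+01, -2.90570551e+01, -7.42485804e-05,
        1.18754001e-02, -2.51378208e-05]), 'tool_pos': array([5.49498540e+02, 1.34095468e-01, 2.44462276e+02]), 'tcp_rot': array([-3.13977200e+00, -3.72084015e-04,  1.57083901e+00]), 'ft_force': array([-0.91364439, -0.35840326, -1.01814295]), 'torque': array([ 0.00412354,  0.01654273, -0.00275632]), 'grip_force': 0.0, 'finger_gap': 85.36223955360498}
scene {'fov_y': 57.72083287802399, 'cx': 282.906503585367, 'cy': 209.10020672341997, 'k1': -0.10551872456451178, 'position': array([ 806.20242105, -407.99638845,  554.49305793]), 'attitude': array([-2.38777615,  0.01597052,  0.51021387])}
side {'fov_y': 46.674221235454674, 'cx': 282.92898878066427, 'cy': 197.06597007185945, 'k1': 0.06108523007619505, 'position': array([423.82592293, 712.72230046, 609.08232961]), 'attitude': array([-2.21041287,  0.01556779, -2.96419686])}
wrist {'fov_y': 71.34800434051475, 'cx': 273.3942337119056, 'cy': 207.53730110455848, 'k1': -0.06358969863702461, 'position': array([549.661072  ,  66.95965286, 373.62163102]), 'attitude': array([ 2.87146556e+00,  1.11468612e-03, -3.19355928e-04])}
```

View pics/scene0.png

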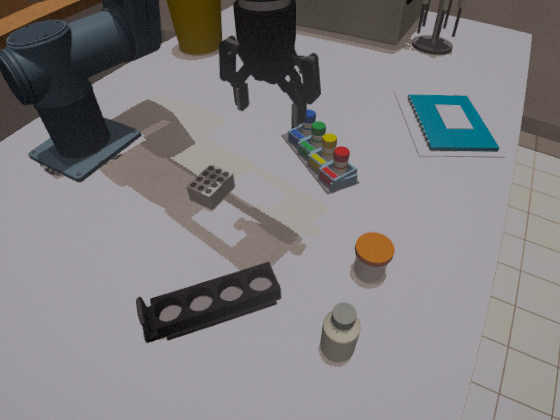

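View pics/side0.png

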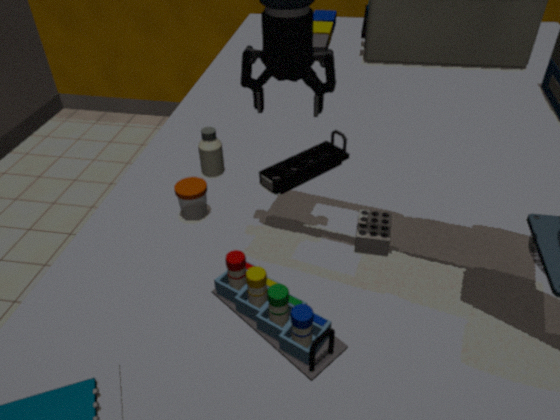

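View pics/wrist0.png

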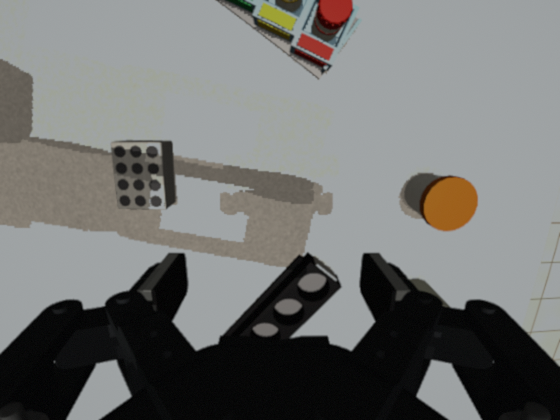

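The rack runs blue, green, yellow, red starting from its handle (side view: handle at about (320,345), blue cap at (302,316), red cap at (236,260)). The carrier is black, with its handle at scene (145,318) and wells at about (170,312), (201,303), (231,293) and (260,284). The wrist view shows the red cap at (335,12) and part of the carrier.

```bash
cat > h.py <<'E'
import numpy as np, cv2
from scipy.spatial.transform import Rotation as Rn
from station import bot
HSV={'red':[((0,150,90),(6,255,255)),((174,150,90),(180,255,255))],'yellow':[((22,130,90),(34,255,255))],
 'green':[((50,120,50),(75,255,255))],'blue':[((108,140,60),(125,255,255))]}
def shot(n):
    bot.observe(); info=bot.camera_info(n); return bot.get_image(n),info
def ray(info,p):
    f=210/np.tan(np.radians(info['fov_y']/2))
    K=np.array([[f,0,info['cx']],[0,f,info['cy']],[0,0,1]])
    u=cv2.undistortPoints(np.float64(p).reshape(-1,1,2),K,np.array([info['k1'],0,0,0.])).reshape(-1,2)
    R=Rn.from_euler('xyz',info['attitude']).as_matrix()
    return np.c_[u,np.ones(len(u))]@R.T
def onplane(info,p,z):
    d=ray(info,p); c=info['position']; return c+d*((z-c[2])/d[:,2])[:,None]
def tri(i1,p1,i2,p2):
    d=[ray(i1,p1)[0],ray(i2,p2)[0]]; c=[i1['position'],i2['position']]
    A=np.zeros((3,3));b=np.zeros(3)
    for x,y in zip(d,c):
        x=x/np.linalg.norm(x);P=np.eye(3)-np.outer(x,x);A+=P;b+=P@y
    X=np.linalg.solve(A,b)
    return X, np.linalg.norm(np.cross(d[0],d[1])@(c[1]-c[0]))/np.linalg.norm(np.cross(d[0],d[1]))
def blobs(m,amin=25):
    n,_,s,c=cv2.connectedComponentsWithStats(m)
    return [(s[i,4],c[i].round(1),s[i,:4]) for i in sorted(range(1,n),key=lambda i:-s[i,4]) if s[i,4]>=amin]
def cmask(img,k):
    h=cv2.cvtColor(img,cv2.COLOR_RGB2HSV); return sum(cv2.inRange(h,a,b) for a,b in HSV[k]).astype(np.uint8)
E
python3 - <<'E'
from h import *
import h
d={}
for n in ['scene','side','wrist']:
    d[n]=(cv2.imread(f'pics/{n}0.png')[:,:,::-1].copy(),bot.camera_info(n))
for k in HSV:
    bs={}
    for n in d:
        bs[n]=blobs(cmask(d[n][0],k))[:3]
        print(k,n,[(b[0],b[1].tolist(),onplane(d[n][1],b[1],72)[0,:2].round(1).tolist()) for b in bs[n]])
img,i=d['scene']
hsv=cv2.cvtColor(img,cv2.COLOR_RGB2HSV)
m=np.zeros(img.shape[:2],np.uint8); m[262:335,135:285]=cv2.inRange(hsv,(0,0,85),(180,120,255))[262:335,135:285]
for b in blobs(m): print('scene well',b[0],b[1],b[2],onplane(i,b[1],6)[0].round(1))
img,i=d['wrist']
m=cv2.inRange(cv2.cvtColor(img,cv2.COLOR_RGB2HSV),(0,0,75),(180,120,255));m[:250]=0;m[345:]=0
for b in blobs(m): print('wrist well',b[0],b[1],b[2],onplane(i,b[1],6)[0].round(1))
E
```

```text
red scene [(np.int32(110), [341.3, 151.0], [603.6, 181.2]), (np.int32(60), [329.3, 172.1], [608.9, 110.3])]
red side [(np.int32(177), [234.9, 256.6], [606.9, 171.4])]
red wrist [(np.int32(660), [335.3, 10.1], [606.9, 173.6]), (np.int32(390), [314.8, 46.4], [588.6, 141.6])]
yellow scene [(np.int32(109), [329.1, 137.7], [563.1, 210.7]), (np.int32(61), [317.8, 158.4], [571.8, 137.1])]
yellow side [(np.int32(208), [255.7, 273.1], [566.2, 201.5]), (np.int32(175), [322.2, 26.4], [599.5, -983.6]), (np.int32(42), [270.0, 282.1], [541.0, 216.3])]
yellow wrist [(np.int32(433), [276.8, 16.4], [552.6, 167.6])]
green scene [(np.int32(79), [318.1, 125.2], [522.7, 241.4]), (np.int32(55), [306.8, 145.4], [533.6, 164.5])]
green side [(np.int32(249), [277.5, 291.5], [526.4, 232.7]), (np.int32(75), [293.5, 300.2], [500.7, 245.2])]
green wrist [(np.int32(33), [244.8, 2.6], [523.1, 179.6])]
blue scene [(np.int32(53), [309.7, 113.2], [485.1, 275.8]), (np.int32(47), [296.7, 133.6], [495.9, 191.3])]
blue side [(np.int32(309), [305.9, 314.0], [479.7, 267.0]), (np.int32(172), [324.1, 14.9], [607.4, -1113.2])]
blue wrist []
scene well 2956 [176.9 278. ] [135 262 132  73] [ 466.2 -190.7    6. ]
scene well 2026 [256.1 315.4] [187 262  98  73] [ 622.2 -183.8    6. ]
scene well 247 [200.7 303. ] [190 296  22  15] [ 531.7 -209.1    6. ]
scene well 242 [169.7 312.9] [159 305  23  16] [ 498.8 -248.4    6. ]
scene well 235 [230.6 293.4] [220 286  23  15] [ 564.3 -170.3    6. ]
scene well 227 [260.  283.7] [249 277  23  14] [ 597.  -130.8    6. ]
wrist well 30198 [280.7 285.8] [  0 250 560  95] [ 559.7 -149.9    6. ]
wrist well 379 [311.8 281.8] [298 273  28  19] [ 603.5 -143.6    6. ]
wrist well 302 [287.7 306.1] [275 299  27  15] [ 570.1 -183.2    6. ]
wrist well 240 [265.  329.1] [253 323  25  13] [ 536.8 -223.2    6. ]
```

Units first: shifts go in shares of 0.75 m and turns go in shares of 90 degrees. So 230 mm is 0.3067, 215 mm is 0.2867.

Call:
carry_out(
  series=[
    [[0.0533, 0, 0, 0, 0, 0, -1], [0.12, 0, 0, 0, 0, 0, -1], [0.1867, 0, 0, 0, 0, 0, -1], [0.2467, 0, 0, 0, 0, 0, -1], [0.2867, 0, 0, 0, 0, 0, -1], [0.3067, 0, 0, 0, 0, 0, -1], [0.3067, 0, 0, 0, 0, 0, -1], [0.3067, 0, 0, 0, 0, 0, -1]],
  ],
)

```text
time_s: 0.95
tool_pos: [550.0, 229.0, 245.0]
tcp_rot: [-3.141, 0.001, 1.571]
ft_force: [0.2, -0.3, 0.0]
finger_gap: 85.3
grip_force: 0.0
```

Run:
```python
from h import *
import pickle
img,i=shot('wrist'); cv2.imwrite('pics/wr1.png',img[:,:,::-1]); pickle.dump((img,i),open('v1.pkl','wb'))
print(bot.observe()['tool_pos'])
for k in HSV:
    for b in blobs(cmask(img,k),60)[:2]: print(k,b[0],b[1],b[2],onplane(i,b[1],78)[0,:2].round(1))
```

```text
[550.16050788 228.5216049  245.12518839]
red 717 [319.5 242.5] [294 228  44  28] [600.2 174.1]
yellow 763 [284.1 218.3] [261 203  41  32] [561.3 201.8]
green 967 [247.7 191. ] [227 171  39  41] [523.4 231.4]
blue 929 [208.5 163.4] [191 140  35  49] [484.3 260. ]
```

View pics/wr1.png

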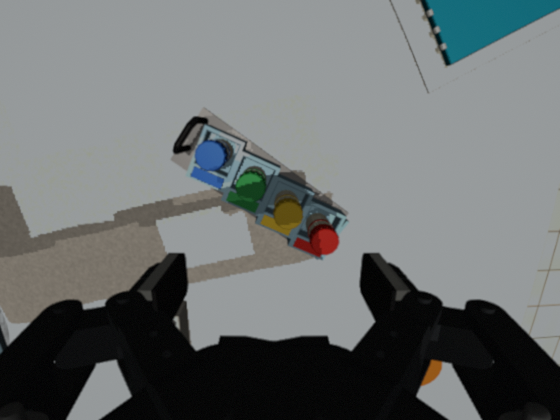

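The wrist view shows blue cap (212,155), green (252,184), yellow (288,212) and red (324,239). The handle is at (185,135), next to blue. Each cap merges with its label, so I'll use inscribed circles, and shift for a second view.

Scaled: 80 mm is 0.1067, 70 mm is 0.0933.

Call:
carry_out(
  series=[
    [[0.0467, 0, 0, 0, 0, 0, -1], [0.0933, 0, 0, 0, 0, 0, -1], [0.1067, 0, 0, 0, 0, 0, -1], [0.1067, 0, 0, 0, 0, 0, -1], [0.1067, 0, 0, 0, 0, 0, -1]],
  ],
)

```text
time_s: 1.5
tool_pos: [550.3, 308.3, 245.2]
tcp_rot: [-3.141, 0.001, 1.57]
ft_force: [0.1, -0.3, -0.5]
finger_gap: 85.3
grip_force: 0.0
```

```bash
cat >> h.py <<'E'
def cap(img,k):
    m=cmask(img,k); m=cv2.morphologyEx(m,cv2.MORPH_CLOSE,np.ones((3,3),np.uint8))
    m=cv2.copyMakeBorder(m,1,1,1,1,cv2.BORDER_CONSTANT)
    dt=cv2.distanceTransform(m,cv2.DIST_L2,5); v=dt.max()
    ys,xs=np.where(dt>v-0.7); return np.array([xs.mean()-1,ys.mean()-1]),v
E
python3 - <<'E'
from h import *
import pickle
im1,i1=pickle.load(open('v1.pkl','rb'))
im2,i2=shot('wrist'); pickle.dump((im2,i2),open('v2.pkl','wb'))
for k in HSV:
    a,ra=cap(im1,k);b,rb=cap(im2,k)
    X,e=tri(i1,a,i2,b); print(k,a.round(1),ra,b.round(1),rb,X.round(1),e.round(1),onplane(i1,a,79)[0,:2].round(1),onplane(i2,b,79)[0,:2].round(1))
E
```

```text
red [325. 241.] 12.384499 [320.8 303.7] 10.984499 [606.1 175.3  76.7] 0.6 [605.9 176.2] [605.3 176.9]
yellow [288.3 215.7] 12.7876 [287.  281.5] 11.393799 [565.9 203.6  74.4] 0.2 [565.7 205. ] [565.6 206.2]
green [249.8 187.2] 14.387598 [251.1 257.4] 12.196899 [525.5 235.1  77. ] 0.0 [525.7 235.6] [525.7 236.1]
blue [207.7 155.3] 12.0 [212.5 231. ] 13.181398 [485.4 268.7  83.4] 0.7 [484.1 268.2] [484.8 267.1]
```

Call:
carry_out(
  series=[
    [[-0.0533, 0, 0, 0, 0, 0, -1], [-0.12, 0, 0, 0, 0, 0, -1], [-0.1867, 0, 0, 0, 0, 0, -1], [-0.2533, 0, 0, 0, 0, 0, -1], [-0.32, 0, 0, 0, 0, 0, -1], [-0.3867, 0, 0, 0, 0, 0, -1], [-0.4533, 0, 0, 0, 0, 0, -1], [-0.52, 0, 0, 0, 0, 0, -1], [-0.56, 0, 0, 0, 0, 0, -1], [-0.5733, 0, 0, 0, 0, 0, -1]],
  ],
)

```text
time_s: 2.55
tool_pos: [549.0, -124.8, 245.4]
tcp_rot: [-3.141, 0.001, 1.565]
ft_force: [-0.4, 0.5, -0.5]
finger_gap: 85.4
grip_force: 0.0
```

Call:
carry_out(
  series=[
    [[0, 0, 0, 0, 0, 0, -1], [0, 0, 0, 0, 0, 0, -1]],
  ],
)

```text
time_s: 2.75
tool_pos: [549.5, -119.5, 245.3]
tcp_rot: [-3.141, -0.001, 1.57]
ft_force: [-0.4, 0.5, 0.2]
finger_gap: 85.4
grip_force: 0.0
```

Run:
```python
from h import *
import pickle
img,i=shot('wrist'); cv2.imwrite('pics/wr3.png',img[:,:,::-1]); pickle.dump((img,i),open('v3.pkl','wb'))
print(bot.observe()['tool_pos'],i['position'])
```

```text
[ 549.71987824 -118.90288594  245.39459624] [549.55161183 -52.73749317 374.43131016]
```

View pics/wr3.png

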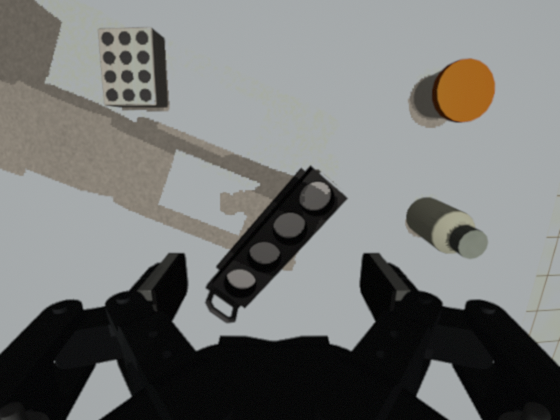

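Call:
carry_out(
  series=[
    [[-0.0467, 0, 0, 0, 0, 0, -1], [-0.0933, 0, 0, 0, 0, 0, -1], [-0.1067, 0, 0, 0, 0, 0, -1], [-0.1067, 0, 0, 0, 0, 0, -1], [-0.1067, 0, 0, 0, 0, 0, -1]],
  ],
)

```text
time_s: 3.3
tool_pos: [550.1, -198.3, 245.2]
tcp_rot: [-3.141, -0.001, 1.572]
ft_force: [0.2, -0.4, -0.0]
finger_gap: 85.6
grip_force: 0.0
```

Run:
```python
from h import *
import pickle
img,i=shot('wrist'); cv2.imwrite('pics/wr4.png',img[:,:,::-1]); pickle.dump((img,i),open('v4.pkl','wb'))
print(bot.observe()['tool_pos'],i['position'])
```

```text
[ 550.07522108 -198.10720386  245.28589252] [ 549.92610445 -131.52951703  374.33606723]
```

View pics/wr4.png

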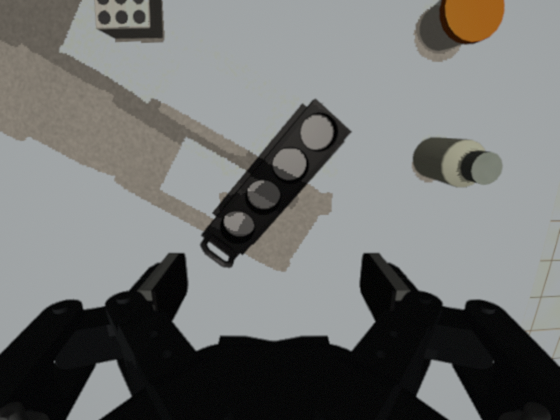

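Carrier wells in the second view, from the handle (218,248) outwards: (238,224), (264,194), (290,165) and (318,132). The row points down-left towards the handle.

Run:
```python
from h import *
import pickle
P={}
for v,g in (('v3',[(240,280),(264,253),(289,225),(316,196)]),('v4',[(238,224),(264,194),(290,165),(318,132)])):
    img,i=pickle.load(open(v+'.pkl','rb'))
    gray=cv2.cvtColor(img,cv2.COLOR_RGB2GRAY)
    P[v]=[];P[v+'i']=i
    for c in g:
        w=np.zeros_like(gray);cv2.circle(w,c,20,255,-1)
        m=cv2.inRange(gray,70,255)&w
        bs=sorted(blobs(m,60),key=lambda b:np.hypot(*(b[1]-c)))
        b=bs[0];P[v].append(b[1]); X=onplane(i,b[1],6)[0,:2]
        d=X-i['position'][:2];n=np.linalg.norm(d);s=0.076*n
        print(v,b[0],b[1],b[2],X.round(1),'corr',(X-d/n*max(0,(s-1.6)/2)).round(1))
for a,b in zip(P['v3'],P['v4']): print(tri(P['v3i'],a,P['v4i'],b))
# outer silhouette of carrier top: dark mask
img,i=pickle.load(open('v4.pkl','rb'));gray=cv2.cvtColor(img,cv2.COLOR_RGB2GRAY)
m=cv2.inRange(gray,0,52);m[:90]=0;m[270:]=0;m[:,:195]=0;m[:,360:]=0
c=max(cv2.findContours(m,0,2)[0],key=cv2.contourArea)
r=cv2.minAreaRect(c);print(r,onplane(i,cv2.boxPoints(r),32).round(1))
```

```text
v3 404 [240.6 278.2] [227 269  28  19] [ 503.3 -257.7] corr [ 504.9 -250.7]
v3 414 [264.1 252.1] [251 243  28  20] [ 536.8 -217.8] corr [ 537.2 -212.3]
v3 524 [288.9 224.3] [274 213  30  23] [ 570.1 -177.7] corr [ 569.5 -173.8]
v3 586 [316.1 195. ] [302 182  28  27] [ 604.8 -137.8] corr [ 603.1 -135.3]
v4 509 [238.  222.7] [224 212  30  22] [ 503.1 -254.1] corr [ 504.6 -250.2]
v4 335 [257.8 195.3] [247 180  28  28] [ 529.9 -216.8] corr [ 530.5 -214.4]
v4 710 [290.1 161.3] [272 148  34  30] [ 571.  -173.1] corr [ 570.5 -172.2]
v4 904 [316.1 131.9] [300 115  33  35] [ 602.4 -137. ] corr [ 601.2 -136.9]
(array([ 505.25208084, -248.77987972,   22.05348507]), np.float64(0.1449537165468187))
(array([ 533.71133489, -214.65888614,   13.85273743]), np.float64(6.739027609211428))
(array([ 569.39015153, -170.73624982,   26.62522766]), np.float64(0.8218846150047966))
(array([ 602.99101553, -136.90666016,   10.03337462]), np.float64(2.4003123256172687))
((269.6458740234375, 184.69833374023438), (54.330204010009766, 186.5327606201172), 40.42607879638672) [[ 443.3 -266.    32. ]
 [ 590.   -97.8   32. ]
 [ 638.4 -135.7   32. ]
 [ 493.5 -314.9   32. ]]
```

Scaled: 465 mm is 0.62, 423 mm is 0.564, -53 degrees is -0.5889.

Call:
carry_out(
  series=[
    [[0.0627, -0.0093, 0.0107, 0, 0, -0.0667, -1], [0.1253, -0.0173, 0.0213, 0, 0, -0.1444, -1], [0.188, -0.0267, 0.032, 0, 0, -0.2222, -1], [0.2507, -0.0347, 0.0427, 0, 0, -0.3, -1], [0.3133, -0.044, 0.0533, 0, 0, -0.3667, -1], [0.376, -0.052, 0.064, 0, 0, -0.4444, -1], [0.4387, -0.0613, 0.0747, 0, 0, -0.5111, -1], [0.5013, -0.0693, 0.0853, 0, 0, -0.5556, -1], [0.564, -0.0787, 0.096, 0, 0, -0.5889, -1], [0.62, -0.0867, 0.1067, 0, 0, -0.5889, -1]],
  ],
)

```text
time_s: 4.35
tool_pos: [483.1, 268.6, 165.4]
tcp_rot: [3.141, -0.0, 2.5]
ft_force: [0.7, -0.4, -0.3]
finger_gap: 85.6
grip_force: 0.0
```

Call:
carry_out(
  series=[
    [[0, 0, 0, 0, 0, 0, -1], [0, 0, 0, 0, 0, 0, -1], [0, 0, 0, 0, 0, 0, -1]],
  ],
)

```text
time_s: 4.65
tool_pos: [484.7, 265.0, 165.6]
tcp_rot: [-3.142, 0.0, 2.497]
ft_force: [0.2, -0.2, 0.1]
finger_gap: 85.2
grip_force: 0.0
```

```bash
cat >> h.py <<'E'
def go(x,y,z,yaw=None):
    "tool-frame shift (mm) and turn (deg) from the present pose to a tool-down target"
    o=bot.observe();R=Rn.from_euler('xyz',o['tcp_rot'])
    T=R if yaw is None else Rn.from_euler('xyz',[180,0,yaw],degrees=True)
    print(o['tool_pos'].round(1),np.degrees(o['tcp_rot']).round(1),'shift',(R.inv().apply(np.array([x,y,z])-o['tool_pos'])).round(1),'turn',np.degrees((R.inv()*T).as_rotvec()).round(1),'q',o['joint_pos'].round(2))
E
python3 - <<'E'
from h import *
go(485,267,63,143)
img,i=shot('wrist'); cv2.imwrite('pics/wr5.png',img[:,:,::-1])
for k in HSV:
    a,r=cap(img,k); print(k,a.round(1),r,onplane(i,a,79)[0,:2].round(1))
E
```

```text
[484.7 265.  165.6] [-180.    0.  143.] shift [  1.    1.8 102.6] turn [-0.  0.  0.] q [ 0.3   0.33  1.64 -0.    1.17 -0.63]
red [246.9 332.5] 3.5969 [555.7 181.6]
yellow [274.6 325.8] 14.984499 [564.7 205.4]
green [275.6 275.2] 16.378298 [525.6 235.7]
blue [277.8 215.4] 17.575197 [485.6 267.9]
```

View pics/wr5.png

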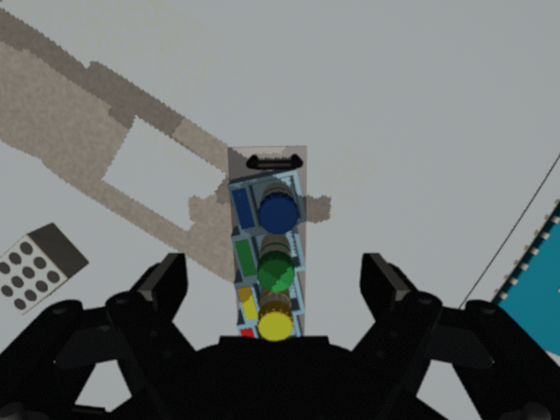

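The gripper is aligned with the row. The blue cap is at pixel (278,214), which is about (485.5,268). Descending and gripping.

Scaled: 102 mm is 0.136, 90 mm is 0.12.

Call:
carry_out(
  series=[
    [[0.0013, 0.0013, 0.04, 0, 0, 0, -1], [0.0027, 0.0027, 0.08, 0, 0, 0, -1], [0.0027, 0.0027, 0.12, 0, 0, 0, -1], [0.0027, 0.0027, 0.136, 0, 0, 0, -1], [0.0027, 0.0027, 0.136, 0, 0, 0, -1], [0.0027, 0.0027, 0.136, 0, 0, 0, 1], [0.0027, 0.0027, 0.136, 0, 0, 0, 1], [0.0027, 0.0027, 0.136, 0, 0, 0, 1], [0.0027, 0.0027, 0.136, 0, 0, 0, 1], [0.0027, 0.0027, 0.136, 0, 0, 0, 1]],
  ],
  squeeze=25,
)

```text
time_s: 5.7
tool_pos: [485.3, 268.1, 64.4]
tcp_rot: [3.14, 0.001, 2.496]
ft_force: [0.2, -0.8, 6.1]
finger_gap: 29.4
grip_force: 24.5
```

Call:
carry_out(
  series=[
    [[0, 0, 0, 0, 0, 0, 1], [0, 0, 0, 0, 0, 0, 1], [0, 0, 0, 0, 0, 0, 1], [0, 0, 0, 0, 0, 0, 1], [0, 0, 0, 0, 0, 0, 1]],
  ],
)

```text
time_s: 6.2
tool_pos: [485.3, 268.1, 64.4]
tcp_rot: [3.14, 0.001, 2.496]
ft_force: [-1.4, -0.1, 5.8]
finger_gap: 29.2
grip_force: 24.6
```

Scaled: -110 mm is -0.1467, -105 mm is -0.14.

Call:
carry_out(
  series=[
    [[0, 0, -0.0267, 0, 0, 0, 1], [0, 0, -0.0667, 0, 0, 0, 1], [0, 0, -0.1067, 0, 0, 0, 1], [0, 0, -0.14, 0, 0, 0, 1], [0, 0, -0.1467, 0, 0, 0, 1], [0, 0, -0.1467, 0, 0, 0, 1], [0, 0, -0.1467, 0, 0, 0, 1]],
  ],
)

```text
time_s: 6.9
tool_pos: [483.7, 267.6, 172.0]
tcp_rot: [-3.14, -0.001, 2.496]
ft_force: [-0.2, 0.6, -0.5]
finger_gap: 30.0
grip_force: 24.8
```

Run:
```python
from h import *
go(505,-250,174,49.5)
img,i=shot('side'); cv2.imwrite('pics/s6.png',cv2.resize(img[150:390,180:420],None,fx=2,fy=2)[:,:,::-1])
```

```text
[483.7 267.6 172. ] [-1.799e+02 -1.000e-01  1.430e+02] shift [-328.4 -400.6   -1.7] turn [-0.1  0.  93.5] q [ 0.3   0.32  1.63 -0.    1.19 -0.62]
```

View pics/s6.png

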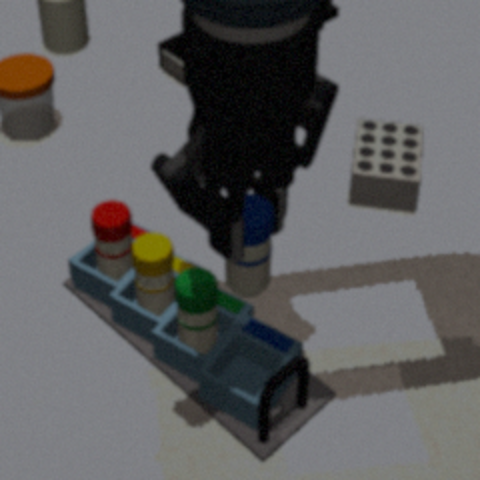

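The blue bottle is held upright, clear of the rack.

Scaled: -353 mm is -0.4707, -290 mm is -0.3867, 80 degrees is 0.8889.

Call:
carry_out(
  series=[
    [[-0.0387, -0.0467, 0, 0, 0, 0.0889, 1], [-0.0773, -0.0933, 0, 0, 0, 0.1778, 1], [-0.116, -0.1413, 0, 0, 0, 0.2667, 1], [-0.1547, -0.188, 0, 0, 0, 0.3556, 1], [-0.1933, -0.2347, 0, 0, 0, 0.4444, 1], [-0.232, -0.2827, 0, 0, 0, 0.5333, 1], [-0.2707, -0.3293, 0, 0, 0, 0.6222, 1], [-0.3093, -0.376, 0, 0, 0, 0.7111, 1], [-0.348, -0.424, 0, 0, 0, 0.8, 1], [-0.3867, -0.4707, 0, 0, 0, 0.8889, 1]],
  ],
)

```text
time_s: 7.95
tool_pos: [502.7, -190.2, 171.7]
tcp_rot: [-3.139, -0.0, 1.093]
ft_force: [0.9, -0.6, 0.1]
finger_gap: 29.4
grip_force: 24.9
```

```bash
python3 -c "
from h import *
go(505,-250,174,49.5)"
```

```text
[ 502.7 -190.2  171.7] [-179.8   -0.    62.6] shift [-52.1  29.5  -2.4] turn [-0.2  0.  13.1] q [-0.57  0.3   1.67  0.    1.18 -0.09]
```

Scaled: -52 mm is -0.0693, -48 mm is -0.064, 13 degrees is 0.1444.

Call:
carry_out(
  series=[
    [[-0.0333, 0.02, 0, 0, 0, 0.0778, 1], [-0.064, 0.036, 0, 0, 0, 0.1444, 1], [-0.0693, 0.04, 0, 0, 0, 0.1444, 1], [-0.0693, 0.04, 0, 0, 0, 0.1444, 1], [-0.0693, 0.04, 0, 0, 0, 0.1444, 1], [-0.0693, 0.04, 0, 0, 0, 0.1444, 1]],
  ],
)

```text
time_s: 8.55
tool_pos: [506.8, -247.1, 172.9]
tcp_rot: [-3.14, -0.0, 0.875]
ft_force: [0.0, -0.0, -0.0]
finger_gap: 29.5
grip_force: 24.9
```

Run:
```python
from h import *
go(505,-250,62,49.5)
img,i=shot('wrist'); cv2.imwrite('pics/wr7.png',img[:,:,::-1])
img,i=shot('scene'); cv2.imwrite('pics/sc7.png',cv2.resize(img[200:400,80:340],None,fx=3,fy=3)[:,:,::-1])
```

```text
[ 506.8 -247.1  172.9] [-179.9   -0.    50.1] shift [ -3.4   0.7 110.9] turn [-0.1 -0.   0.6] q [-0.65  0.34  1.6   0.    1.2   0.04]
```

View pics/wr7.png

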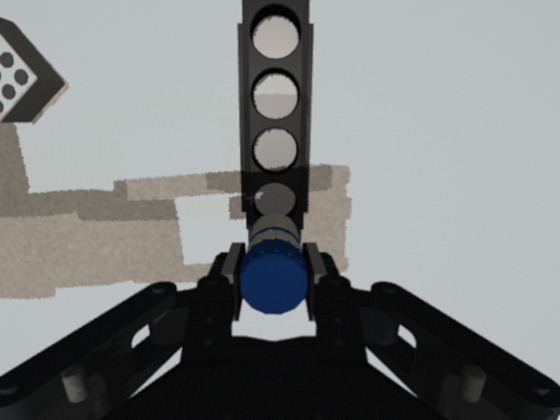

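The bottle is centred laterally over the row, and the next wells are visible at (275,150), (276,95) and (276,37). Lowering in.

Scaled: 111 mm is 0.148, 109 mm is 0.1453, 0.5 degrees is 0.0056.

Call:
carry_out(
  series=[
    [[-0.004, 0.0013, 0.0333, 0, 0, 0.0056, 1], [-0.004, 0.0013, 0.0733, 0, 0, 0.0056, 1], [-0.004, 0.0013, 0.1067, 0, 0, 0.0056, 1], [-0.004, 0.0013, 0.1307, 0, 0, 0.0056, 1], [-0.004, 0.0013, 0.14, 0, 0, 0.0056, 1], [-0.004, 0.0013, 0.1453, 0, 0, 0.0056, 1], [-0.004, 0.0013, 0.148, 0, 0, 0.0056, 1], [-0.004, 0.0013, 0.148, 0, 0, 0.0056, 1], [-0.004, 0.0013, 0.148, 0, 0, 0.0056, 1]],
  ],
)

```text
time_s: 9.55
tool_pos: [506.2, -251.8, 63.2]
tcp_rot: [3.14, -0.0, 0.864]
ft_force: [-0.5, 0.1, -0.6]
finger_gap: 29.2
grip_force: 24.9
```

Run:
```python
from h import *
go(505,-250,62,49.5)
img,i=shot('scene'); cv2.imwrite('pics/sc8.png',cv2.resize(img[200:400,80:340],None,fx=3,fy=3)[:,:,::-1])
```

```text
[ 506.2 -251.8   63.2] [179.9  -0.   49.5] shift [ 0.6 -2.1  1.2] turn [ 0.1 -0.   0. ] q [-0.66  0.47  1.72 -0.    0.95  0.05]
```

View pics/sc8.png

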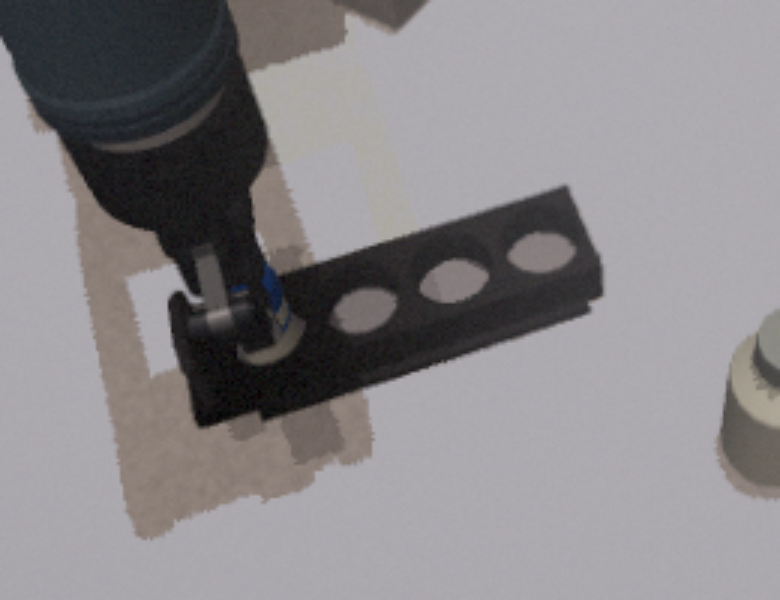

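The blue bottle sits in the first well, no contact force. Set it down 2 mm, release, lift.

Scaled: 2 mm is 0.0027, -1 mm is -0.0013.

Call:
carry_out(
  series=[
    [[0, -0.0013, 0.0013, 0, 0, 0, 1], [0, -0.0013, 0.0027, 0, 0, 0, 1], [0, -0.0013, 0.0027, 0, 0, 0, 1], [0, -0.0013, 0.0027, 0, 0, 0, 0.2], [0, -0.0013, 0.0027, 0, 0, 0, -0.5], [0, -0.0013, 0.0027, 0, 0, 0, -1], [0, -0.0013, 0.0027, 0, 0, 0, -1], [0, -0.0013, 0.0027, 0, 0, 0, -1]],
  ],
)

```text
time_s: 10.4
tool_pos: [504.9, -250.9, 60.2]
tcp_rot: [-3.141, 0.0, 0.864]
ft_force: [-0.1, -0.8, 0.2]
finger_gap: 85.3
grip_force: 0.0
```

Scaled: -105 mm is -0.14, -100 mm is -0.1333.

Call:
carry_out(
  series=[
    [[0, 0, -0.0267, 0, 0, 0, -1], [0, 0, -0.0667, 0, 0, 0, -1], [0, 0, -0.1067, 0, 0, 0, -1], [0, 0, -0.1333, 0, 0, 0, -1], [0, 0, -0.14, 0, 0, 0, -1], [0, 0, -0.14, 0, 0, 0, -1], [0, 0, -0.14, 0, 0, 0, -1]],
  ],
)

```text
time_s: 11.1
tool_pos: [504.3, -250.3, 164.0]
tcp_rot: [-3.139, 0.0, 0.864]
ft_force: [-0.1, -0.7, 0.4]
finger_gap: 85.3
grip_force: 0.0
```

Run:
```python
from h import *
go(525.5,236,165,143)
img,i=shot('wrist'); cv2.imwrite('pics/wr9.png',img[:,:,::-1])
a,r=cap(img,'blue'); print('blue',a.round(1),r,onplane(i,a,76)[0,:2].round(1))
for c in [(275,150),(276,95),(276,37)]: print(onplane(i,c,6)[0,:2].round(1))
```

```text
[ 504.3 -250.3  164. ] [-179.9    0.    49.5] shift [ 383.6 -299.7   -0.4] turn [ -0.1  -0.1 -93.5] q [-0.66  0.35  1.62  0.    1.18  0.05]
blue [276.  215.5] 17.575197 [ 506.4 -251.5]
[ 535.1 -217.1]
[ 568.6 -179.2]
[ 600.9 -141.2]
```

View pics/wr9.png

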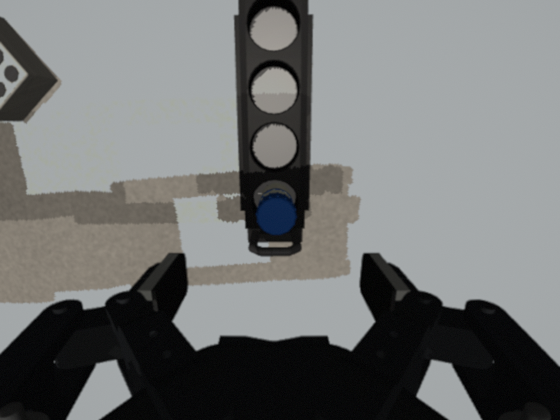

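Blue stands in the first well; its cap is at (276,215), about 1.5 mm from the well's middle. Going back for green.

Scaled: 337 mm is 0.4493, -264 mm is -0.352, -80 degrees is -0.8889.

Call:
carry_out(
  series=[
    [[0.0453, -0.0347, 0, 0, 0, -0.0889, -1], [0.0893, -0.0707, 0, 0, 0, -0.1778, -1], [0.1347, -0.1053, 0, 0, 0, -0.2667, -1], [0.18, -0.1413, 0, 0, 0, -0.3556, -1], [0.224, -0.176, 0, 0, 0, -0.4444, -1], [0.2693, -0.2107, 0, 0, 0, -0.5333, -1], [0.3147, -0.2467, 0, 0, 0, -0.6222, -1], [0.36, -0.2813, 0, 0, 0, -0.7111, -1], [0.404, -0.3173, 0, 0, 0, -0.8, -1], [0.4493, -0.352, 0, 0, 0, -0.8889, -1]],
  ],
)

```text
time_s: 12.15
tool_pos: [522.0, 178.5, 163.8]
tcp_rot: [-3.139, -0.001, 2.266]
ft_force: [0.8, -0.9, 0.0]
finger_gap: 85.7
grip_force: 0.0
```

Scaled: 44 mm is 0.0587, 40 mm is 0.0533, -13.5 degrees is -0.15.

Call:
carry_out(
  series=[
    [[0.0293, 0.0267, 0, 0, 0, -0.0778, -1], [0.0533, 0.048, 0, 0, 0, -0.15, -1], [0.0587, 0.0533, 0, 0, 0, -0.15, -1], [0.0587, 0.0533, 0, 0, 0, -0.15, -1], [0.0587, 0.0533, 0, 0, 0, -0.15, -1], [0.0587, 0.0533, 0, 0, 0, -0.15, -1]],
  ],
)

```text
time_s: 12.75
tool_pos: [525.9, 235.0, 165.0]
tcp_rot: [-3.141, -0.0, 2.493]
ft_force: [-0.3, 0.1, 0.5]
finger_gap: 85.2
grip_force: 0.0
```

Run:
```python
from h import *
img,i=shot('wrist')
for k in ('yellow','green'):
    a,r=cap(img,k); print(k,a.round(1),r,onplane(i,a,79)[0,:2].round(1))
go(525.6,236,63,143)
```

```text
yellow [274.5 274.7] 16.0 [565.5 205.3]
green [274.5 215.7] 18.199997 [525.2 235.8]
[526.1 235.  165.2] [-180.    -0.   142.9] shift [  1.    0.6 102.2] turn [-0.  -0.  -0.1] q [ 0.23  0.37  1.58 -0.    1.19 -0.7 ]
```

Scaled: 102 mm is 0.136, 90 mm is 0.12.

Call:
carry_out(
  series=[
    [[0.0013, 0, 0.04, 0, 0, 0, -1], [0.0013, 0, 0.08, 0, 0, 0, -1], [0.0013, 0, 0.12, 0, 0, 0, -1], [0.0013, 0, 0.136, 0, 0, 0, -1], [0.0013, 0, 0.136, 0, 0, 0, -1], [0.0013, 0, 0.136, 0, 0, 0, 1], [0.0013, 0, 0.136, 0, 0, 0, 1], [0.0013, 0, 0.136, 0, 0, 0, 1], [0.0013, 0, 0.136, 0, 0, 0, 1], [0.0013, 0, 0.136, 0, 0, 0, 1]],
  ],
)

```text
time_s: 13.8
tool_pos: [525.9, 237.0, 64.5]
tcp_rot: [3.14, 0.001, 2.496]
ft_force: [0.1, -0.9, 6.4]
finger_gap: 29.3
grip_force: 24.5
```

Scaled: -110 mm is -0.1467, -105 mm is -0.14.

Call:
carry_out(
  series=[
    [[0, 0, 0, 0, 0, 0, 1], [0, 0, 0, 0, 0, 0, 1], [0, 0, -0.0267, 0, 0, 0, 1], [0, 0, -0.0667, 0, 0, 0, 1], [0, 0, -0.1067, 0, 0, 0, 1], [0, 0, -0.14, 0, 0, 0, 1], [0, 0, -0.1467, 0, 0, 0, 1], [0, 0, -0.1467, 0, 0, 0, 1], [0, 0, -0.1467, 0, 0, 0, 1]],
  ],
)

```text
time_s: 14.7
tool_pos: [524.3, 236.7, 171.9]
tcp_rot: [-3.14, -0.001, 2.496]
ft_force: [-0.1, -0.5, -0.7]
finger_gap: 29.1
grip_force: 24.8
```

```bash
python3 -c "
from h import *
go(537.4,-212,174,49.5)"
```

```text
[524.3 236.7 171.9] [-1.799e+02 -1.000e-01  1.430e+02] shift [-280.5 -350.4   -1.9] turn [-0.1  0.  93.5] q [ 0.23  0.36  1.58  0.    1.21 -0.69]
```

Scaled: -315 mm is -0.42, -252 mm is -0.336, 80 degrees is 0.8889.

Call:
carry_out(
  series=[
    [[-0.0333, -0.0427, 0, 0, 0, 0.0889, 1], [-0.0667, -0.084, 0, 0, 0, 0.1778, 1], [-0.1013, -0.1267, 0, 0, 0, 0.2667, 1], [-0.1347, -0.168, 0, 0, 0, 0.3556, 1], [-0.168, -0.2107, 0, 0, 0, 0.4444, 1], [-0.2013, -0.252, 0, 0, 0, 0.5333, 1], [-0.2347, -0.2947, 0, 0, 0, 0.6222, 1], [-0.2693, -0.336, 0, 0, 0, 0.7111, 1], [-0.3027, -0.3787, 0, 0, 0, 0.8, 1], [-0.336, -0.42, 0, 0, 0, 0.8889, 1]],
  ],
)

```text
time_s: 15.7
tool_pos: [535.7, -167.6, 171.3]
tcp_rot: [-3.138, -0.0, 1.094]
ft_force: [0.4, -0.2, -0.4]
finger_gap: 29.4
grip_force: 24.9
```

Scaled: -40 mm is -0.0533, -36 mm is -0.048, 13.5 degrees is 0.15.

Call:
carry_out(
  series=[
    [[-0.0267, 0.0147, 0, 0, 0, 0.0778, 1], [-0.048, 0.0267, 0, 0, 0, 0.15, 1], [-0.0533, 0.0293, 0, 0, 0, 0.15, 1], [-0.0533, 0.0293, 0, 0, 0, 0.15, 1], [-0.0533, 0.0293, 0, 0, 0, 0.15, 1], [-0.0533, 0.0293, 0, 0, 0, 0.15, 1]],
  ],
)

```text
time_s: 16.3
tool_pos: [538.2, -210.7, 173.0]
tcp_rot: [-3.141, -0.0, 0.867]
ft_force: [0.0, 0.0, -0.3]
finger_gap: 29.4
grip_force: 24.9
```

```bash
python3 -c "
from h import *
go(537.4,-212,62,49.5)"
```

```text
[ 538.2 -210.7  173. ] [-179.9   -0.    49.6] shift [ -1.5   0.4 111. ] turn [-0.1 -0.   0.1] q [-0.57  0.37  1.57  0.    1.21  0.14]
```

Scaled: 111 mm is 0.148, 109 mm is 0.1453.

Call:
carry_out(
  series=[
    [[-0.0013, 0, 0.0333, 0, 0, 0, 1], [-0.0013, 0, 0.0733, 0, 0, 0, 1], [-0.0013, 0, 0.1067, 0, 0, 0, 1], [-0.0013, 0, 0.1307, 0, 0, 0, 1], [-0.0013, 0, 0.14, 0, 0, 0, 1], [-0.0013, 0, 0.1453, 0, 0, 0, 1], [-0.0013, 0, 0.148, 0, 0, 0, 1], [-0.0013, 0, 0.148, 0, 0, 0, 1], [-0.0013, 0, 0.148, 0, 0, 0, 1]],
  ],
)

```text
time_s: 17.2
tool_pos: [538.2, -213.1, 63.2]
tcp_rot: [3.14, -0.0, 0.864]
ft_force: [-0.0, 0.2, -0.6]
finger_gap: 29.6
grip_force: 24.9
```

Scaled: 2 mm is 0.0027, 1 mm is 0.0013.

Call:
carry_out(
  series=[
    [[0, 0, 0.0013, 0, 0, 0, 1], [0, 0, 0.0027, 0, 0, 0, 1], [0, 0, 0.0027, 0, 0, 0, 1], [0, 0, 0.0027, 0, 0, 0, 0.2], [0, 0, 0.0027, 0, 0, 0, -0.5], [0, 0, 0.0027, 0, 0, 0, -1], [0, 0, 0.0027, 0, 0, 0, -1], [0, 0, 0.0027, 0, 0, 0, -1]],
  ],
)

```text
time_s: 18.0
tool_pos: [537.6, -212.8, 60.2]
tcp_rot: [-3.141, 0.0, 0.864]
ft_force: [0.4, -0.2, 0.2]
finger_gap: 85.6
grip_force: 0.0
```

Scaled: -105 mm is -0.14, -100 mm is -0.1333.

Call:
carry_out(
  series=[
    [[0, 0, -0.0267, 0, 0, 0, -1], [0, 0, -0.0667, 0, 0, 0, -1], [0, 0, -0.1067, 0, 0, 0, -1], [0, 0, -0.1333, 0, 0, 0, -1], [0, 0, -0.14, 0, 0, 0, -1], [0, 0, -0.14, 0, 0, 0, -1], [0, 0, -0.14, 0, 0, 0, -1]],
  ],
)

```text
time_s: 18.7
tool_pos: [536.9, -212.3, 164.0]
tcp_rot: [-3.139, 0.0, 0.864]
ft_force: [-0.4, 1.4, -0.3]
finger_gap: 85.6
grip_force: 0.0
```

Run:
```python
from h import *
go(565.5,205.5,165,143)
img,i=shot('wrist'); cv2.imwrite('pics/wr10.png',img[:,:,::-1])
for k in ('blue','green'):
    a,r=cap(img,k); print(k,a.round(1),r,onplane(i,a,76)[0,:2].round(1))
```

```text
[ 536.9 -212.3  164. ] [-179.9    0.    49.5] shift [ 336.3 -249.7   -0.6] turn [ -0.1  -0.1 -93.5] q [-0.57  0.37  1.58 -0.    1.19  0.14]
blue [275.5 273. ] 16.0 [ 506.6 -250.9]
green [274.3 216.3] 18.378298 [ 537.6 -213.1]
```

View pics/wr10.png

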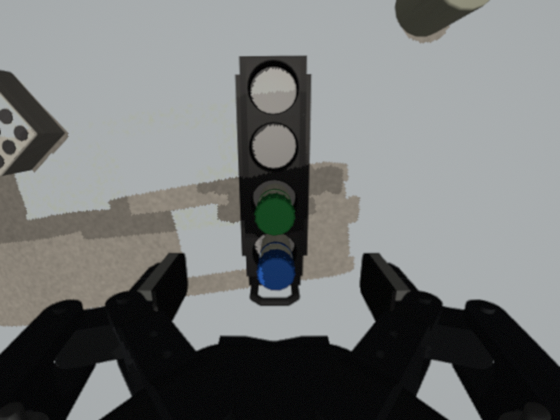

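Green (274,214) and blue (276,270) stand upright in their wells. Next is yellow.

Scaled: 303 mm is 0.404, 273 mm is 0.364, -80 degrees is -0.8889.

Call:
carry_out(
  series=[
    [[0.04, -0.0293, 0, 0, 0, -0.0889, -1], [0.0813, -0.06, 0, 0, 0, -0.1778, -1], [0.1213, -0.0893, 0, 0, 0, -0.2667, -1], [0.1613, -0.12, 0, 0, 0, -0.3556, -1], [0.2027, -0.1493, 0, 0, 0, -0.4444, -1], [0.2427, -0.18, 0, 0, 0, -0.5333, -1], [0.2827, -0.2093, 0, 0, 0, -0.6222, -1], [0.3227, -0.24, 0, 0, 0, -0.7111, -1], [0.364, -0.2693, 0, 0, 0, -0.8, -1], [0.404, -0.3, 0, 0, 0, -0.8889, -1]],
  ],
)

```text
time_s: 19.75
tool_pos: [562.6, 165.2, 163.7]
tcp_rot: [-3.139, -0.001, 2.266]
ft_force: [1.6, -0.6, -0.9]
finger_gap: 85.5
grip_force: 0.0
```

Scaled: 31 mm is 0.0413, 28 mm is 0.0373, -13.5 degrees is -0.15.

Call:
carry_out(
  series=[
    [[0.0213, 0.02, 0, 0, 0, -0.0778, -1], [0.0373, 0.0347, 0, 0, 0, -0.15, -1], [0.0413, 0.0373, 0, 0, 0, -0.15, -1], [0.0413, 0.0373, 0, 0, 0, -0.15, -1], [0.0413, 0.0373, 0, 0, 0, -0.15, -1], [0.0413, 0.0373, 0, 0, 0, -0.15, -1]],
  ],
)

```text
time_s: 20.35
tool_pos: [565.2, 204.4, 165.1]
tcp_rot: [-3.141, -0.0, 2.493]
ft_force: [-0.3, -0.0, -0.4]
finger_gap: 85.8
grip_force: 0.0
```

Run:
```python
from h import *
img,i=shot('wrist')
for k in ('yellow','red'):
    a,r=cap(img,k); print(k,a.round(1),r,onplane(i,a,79)[0,:2].round(1))
go(565.5,205.5,63,143)
```

```text
yellow [275.2 216. ] 17.381397 [565.1 205.5]
red [249.3 259.1] 6.3938 [581.5 167. ]
[565.3 204.4 165.2] [-180.    -0.   142.9] shift [  0.5   1.  102.2] turn [-0.  -0.  -0.1] q [ 0.16  0.41  1.52 -0.    1.21 -0.76]
```

Call:
carry_out(
  series=[
    [[0.0013, 0, 0.04, 0, 0, 0, -1], [0.0013, 0, 0.08, 0, 0, 0, -1], [0.0013, 0, 0.12, 0, 0, 0, -1], [0.0013, 0, 0.136, 0, 0, 0, -1], [0.0013, 0, 0.136, 0, 0, 0, -1], [0.0013, 0, 0.136, 0, 0, 0, 1], [0.0013, 0, 0.136, 0, 0, 0, 1], [0.0013, 0, 0.136, 0, 0, 0, 1], [0.0013, 0, 0.136, 0, 0, 0, 1], [0.0013, 0, 0.136, 0, 0, 0, 1]],
  ],
)

```text
time_s: 21.4
tool_pos: [565.2, 206.3, 64.6]
tcp_rot: [3.14, 0.002, 2.496]
ft_force: [0.4, 0.7, 5.1]
finger_gap: 29.5
grip_force: 24.6
```

Scaled: -110 mm is -0.1467, -105 mm is -0.14.

Call:
carry_out(
  series=[
    [[0, 0, 0, 0, 0, 0, 1], [0, 0, 0, 0, 0, 0, 1], [0, 0, -0.0267, 0, 0, 0, 1], [0, 0, -0.0667, 0, 0, 0, 1], [0, 0, -0.1067, 0, 0, 0, 1], [0, 0, -0.14, 0, 0, 0, 1], [0, 0, -0.1467, 0, 0, 0, 1], [0, 0, -0.1467, 0, 0, 0, 1], [0, 0, -0.1467, 0, 0, 0, 1]],
  ],
)

```text
time_s: 22.3
tool_pos: [563.5, 205.9, 171.8]
tcp_rot: [-3.14, -0.002, 2.496]
ft_force: [-1.1, 0.8, -0.7]
finger_gap: 29.3
grip_force: 24.8
```

```bash
python3 -c "
from h import *
go(570,-174,174,49.5)"
```

```text
[563.5 205.9 171.8] [-1.799e+02 -1.000e-01  1.430e+02] shift [-233.8 -299.5   -2. ] turn [-0.2  0.  93.5] q [ 0.16  0.4   1.51 -0.    1.23 -0.76]
```

Scaled: -270 mm is -0.36, -210 mm is -0.28, 80 degrees is 0.8889.

Call:
carry_out(
  series=[
    [[-0.028, -0.036, 0, 0, 0, 0.0889, 1], [-0.056, -0.072, 0, 0, 0, 0.1778, 1], [-0.084, -0.108, 0, 0, 0, 0.2667, 1], [-0.112, -0.144, 0, 0, 0, 0.3556, 1], [-0.14, -0.18, 0, 0, 0, 0.4444, 1], [-0.168, -0.216, 0, 0, 0, 0.5333, 1], [-0.196, -0.252, 0, 0, 0, 0.6222, 1], [-0.224, -0.288, 0, 0, 0, 0.7111, 1], [-0.252, -0.324, 0, 0, 0, 0.8, 1], [-0.28, -0.36, 0, 0, 0, 0.8889, 1]],
  ],
)

```text
time_s: 23.3
tool_pos: [568.5, -136.9, 171.1]
tcp_rot: [-3.138, 0.0, 1.094]
ft_force: [-0.3, -0.2, -0.2]
finger_gap: 29.5
grip_force: 24.9
```

Scaled: -35 mm is -0.0467, -31 mm is -0.0413, 13.5 degrees is 0.15.

Call:
carry_out(
  series=[
    [[-0.024, 0.0133, 0, 0, 0, 0.0778, 1], [-0.0413, 0.0227, 0, 0, 0, 0.15, 1], [-0.0467, 0.0253, 0, 0, 0, 0.15, 1], [-0.0467, 0.0253, 0, 0, 0, 0.15, 1], [-0.0467, 0.0253, 0, 0, 0, 0.15, 1], [-0.0467, 0.0253, 0, 0, 0, 0.15, 1]],
  ],
)

```text
time_s: 23.9
tool_pos: [570.6, -174.6, 173.0]
tcp_rot: [-3.141, -0.0, 0.866]
ft_force: [0.1, 0.5, -0.1]
finger_gap: 29.2
grip_force: 24.9
```

```bash
python3 -c "
from h import *
go(570,-174,62,49.5)"
```

```text
[ 570.6 -174.6  173. ] [-180.    -0.    49.6] shift [ 1.00e-01 -7.00e-01  1.11e+02] turn [-0.  -0.   0.1] q [-0.48  0.4   1.52  0.    1.22  0.22]
```

Scaled: 111 mm is 0.148, 109 mm is 0.1453.

Call:
carry_out(
  series=[
    [[0.0013, 0, 0.0333, 0, 0, 0, 1], [0.0013, 0, 0.0733, 0, 0, 0, 1], [0.0013, 0, 0.1067, 0, 0, 0, 1], [0.0013, 0, 0.1307, 0, 0, 0, 1], [0.0013, 0, 0.14, 0, 0, 0, 1], [0.0013, 0, 0.1453, 0, 0, 0, 1], [0.0013, 0, 0.148, 0, 0, 0, 1], [0.0013, 0, 0.148, 0, 0, 0, 1], [0.0013, 0, 0.148, 0, 0, 0, 1]],
  ],
)

```text
time_s: 24.8
tool_pos: [571.9, -175.2, 63.3]
tcp_rot: [3.14, -0.0, 0.864]
ft_force: [-0.1, -0.1, 0.1]
finger_gap: 29.5
grip_force: 24.9
```

Call:
carry_out(
  series=[
    [[0, 0, 0.0013, 0, 0, 0, 1], [0, 0, 0.0027, 0, 0, 0, 1], [0, 0, 0.0027, 0, 0, 0, 1], [0, 0, 0.0027, 0, 0, 0, 0.2], [0, 0, 0.0027, 0, 0, 0, -0.5], [0, 0, 0.0027, 0, 0, 0, -1], [0, 0, 0.0027, 0, 0, 0, -1], [0, 0, 0.0027, 0, 0, 0, -1]],
  ],
)

```text
time_s: 25.6
tool_pos: [571.3, -174.9, 60.1]
tcp_rot: [-3.141, 0.0, 0.864]
ft_force: [0.1, -0.2, -0.0]
finger_gap: 85.2
grip_force: 0.0
```

Scaled: -105 mm is -0.14, -100 mm is -0.1333.

Call:
carry_out(
  series=[
    [[0, 0, -0.0267, 0, 0, 0, -1], [0, 0, -0.0667, 0, 0, 0, -1], [0, 0, -0.1067, 0, 0, 0, -1], [0, 0, -0.1333, 0, 0, 0, -1], [0, 0, -0.14, 0, 0, 0, -1], [0, 0, -0.14, 0, 0, 0, -1], [0, 0, -0.14, 0, 0, 0, -1]],
  ],
)

```text
time_s: 26.3
tool_pos: [570.6, -174.6, 163.9]
tcp_rot: [-3.139, 0.001, 0.864]
ft_force: [0.2, -1.1, -0.2]
finger_gap: 85.5
grip_force: 0.0
```

Run:
```python
from h import *
go(605.5,176.3,165,143)
img,i=shot('wrist')
for k in ('blue','green','yellow'):
    a,r=cap(img,k); print(k,a.round(1),r,onplane(i,a,76)[0,:2].round(1))
```

```text
[ 570.6 -174.6  163.9] [-179.9    0.    49.5] shift [ 289.5 -201.4   -0.8] turn [ -0.1  -0.1 -93.5] q [-0.48  0.41  1.53 -0.    1.21  0.22]
blue [274.2 324.8] 14.581398 [ 506.6 -251. ]
green [273.  274.4] 16.393799 [ 537.9 -212.8]
yellow [275.2 215.6] 17.790697 [ 572.1 -175.4]
```

Scaled: 261 mm is 0.348, -181 mm is -0.2413, -80 degrees is -0.8889.

Call:
carry_out(
  series=[
    [[0.0347, -0.024, 0, 0, 0, -0.0889, -1], [0.0693, -0.048, 0, 0, 0, -0.1778, -1], [0.104, -0.072, 0, 0, 0, -0.2667, -1], [0.1387, -0.096, 0, 0, 0, -0.3556, -1], [0.1733, -0.12, 0, 0, 0, -0.4444, -1], [0.2093, -0.1453, 0, 0, 0, -0.5333, -1], [0.244, -0.1693, 0, 0, 0, -0.6222, -1], [0.2787, -0.1933, 0, 0, 0, -0.7111, -1], [0.3133, -0.2173, 0, 0, 0, -0.8, -1], [0.348, -0.2413, 0, 0, 0, -0.8889, -1]],
  ],
)

```text
time_s: 27.35
tool_pos: [602.4, 142.3, 163.5]
tcp_rot: [-3.139, -0.002, 2.266]
ft_force: [0.1, -0.3, -0.7]
finger_gap: 85.7
grip_force: 0.0
```

Scaled: 25 mm is 0.0333, 23 mm is 0.0307, -13.5 degrees is -0.15.

Call:
carry_out(
  series=[
    [[0.0173, 0.0173, 0, 0, 0, -0.0778, -1], [0.0307, 0.0293, 0, 0, 0, -0.15, -1], [0.0333, 0.0333, 0, 0, 0, -0.15, -1], [0.0333, 0.0333, 0, 0, 0, -0.15, -1], [0.0333, 0.0333, 0, 0, 0, -0.15, -1], [0.0333, 0.0333, 0, 0, 0, -0.15, -1]],
  ],
)

```text
time_s: 27.95
tool_pos: [606.6, 175.3, 165.0]
tcp_rot: [-3.141, -0.0, 2.493]
ft_force: [0.2, 0.2, 0.6]
finger_gap: 85.4
grip_force: 0.0
```

Run:
```python
from h import *
img,i=shot('wrist')
a,r=cap(img,'red'); print(a.round(1),r,onplane(i,a,79)[0,:2].round(1))
go(605.5,176.3,63,143)
```

```text
[243.4 224.8] 1.0 [597.2 152.4]
[606.7 175.3 165.2] [-180.    -0.   142.9] shift [1.500e+00 1.000e-01 1.022e+02] turn [-0.  -0.  -0.1] q [ 0.1   0.46  1.44 -0.    1.24 -0.82]
```

Run:
```python
from h import *
img,i=shot('wrist'); cv2.imwrite('pics/wr11.png',img[:,:,::-1])
HSV['red']=[((0,130,40),(8,255,255)),((172,130,40),(180,255,255))]
a,r=cap(img,'red'); print(a.round(1),r,onplane(i,a,79)[0,:2].round(1))
```

```text
[273.5 213. ] 19.378298 [603.8 176.8]
```

View pics/wr11.png

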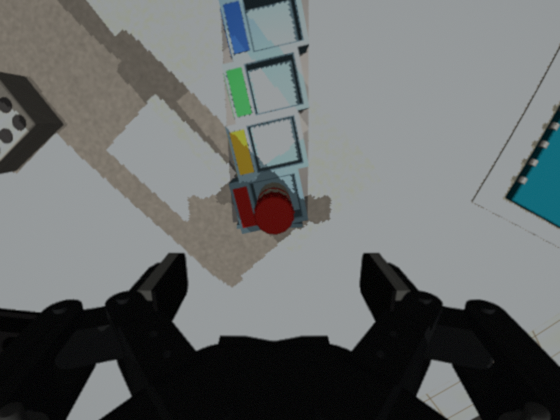

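The red cap at (275,211) was only in shadow, so the mask missed it. It is where expected.

Scaled: 102 mm is 0.136, 90 mm is 0.12.

Call:
carry_out(
  series=[
    [[0.0013, 0, 0.04, 0, 0, 0, -1], [0.0027, 0, 0.08, 0, 0, 0, -1], [0.0027, 0, 0.12, 0, 0, 0, -1], [0.0027, 0, 0.136, 0, 0, 0, -1], [0.0027, 0, 0.136, 0, 0, 0, -1], [0.0027, 0, 0.136, 0, 0, 0, 1], [0.0027, 0, 0.136, 0, 0, 0, 1], [0.0027, 0, 0.136, 0, 0, 0, 1], [0.0027, 0, 0.136, 0, 0, 0, 1], [0.0027, 0, 0.136, 0, 0, 0, 1]],
  ],
)

```text
time_s: 29.05
tool_pos: [605.7, 177.5, 64.6]
tcp_rot: [3.14, 0.002, 2.496]
ft_force: [-0.4, -0.9, 6.1]
finger_gap: 29.4
grip_force: 24.4
```

Scaled: -110 mm is -0.1467, -105 mm is -0.14.

Call:
carry_out(
  series=[
    [[0, 0, 0, 0, 0, 0, 1], [0, 0, 0, 0, 0, 0, 1], [0, 0, -0.0267, 0, 0, 0, 1], [0, 0, -0.0667, 0, 0, 0, 1], [0, 0, -0.1067, 0, 0, 0, 1], [0, 0, -0.14, 0, 0, 0, 1], [0, 0, -0.1467, 0, 0, 0, 1], [0, 0, -0.1467, 0, 0, 0, 1], [0, 0, -0.1467, 0, 0, 0, 1]],
  ],
)

```text
time_s: 29.95
tool_pos: [604.1, 177.4, 171.6]
tcp_rot: [-3.14, -0.002, 2.496]
ft_force: [0.0, 1.0, -0.4]
finger_gap: 29.6
grip_force: 24.8
```

```bash
python3 -c "
from h import *
go(602.5,-136.3,174,49.5)"
```

```text
[604.1 177.4 171.6] [-1.799e+02 -1.000e-01  1.430e+02] shift [-187.5 -251.5   -2.3] turn [-0.2 -0.  93.5] q [ 0.11  0.45  1.43  0.    1.26 -0.82]
```

Scaled: -226 mm is -0.3013, -169 mm is -0.2253, 80 degrees is 0.8889.

Call:
carry_out(
  series=[
    [[-0.0227, -0.0307, 0, 0, 0, 0.0889, 1], [-0.0453, -0.06, 0, 0, 0, 0.1778, 1], [-0.068, -0.0907, 0, 0, 0, 0.2667, 1], [-0.0907, -0.12, 0, 0, 0, 0.3556, 1], [-0.112, -0.1507, 0, 0, 0, 0.4444, 1], [-0.1347, -0.1813, 0, 0, 0, 0.5333, 1], [-0.1573, -0.2107, 0, 0, 0, 0.6222, 1], [-0.18, -0.2413, 0, 0, 0, 0.7111, 1], [-0.2027, -0.2707, 0, 0, 0, 0.8, 1], [-0.2253, -0.3013, 0, 0, 0, 0.8889, 1]],
  ],
)

```text
time_s: 30.95
tool_pos: [602.9, -105.5, 171.0]
tcp_rot: [-3.138, 0.0, 1.094]
ft_force: [0.6, -1.2, -0.6]
finger_gap: 29.2
grip_force: 24.8
```

Scaled: -28 mm is -0.0373, -25 mm is -0.0333, 13.5 degrees is 0.15.

Call:
carry_out(
  series=[
    [[-0.0187, 0.0093, 0, 0, 0, 0.0778, 1], [-0.0333, 0.0173, 0, 0, 0, 0.15, 1], [-0.0373, 0.0187, 0, 0, 0, 0.15, 1], [-0.0373, 0.0187, 0, 0, 0, 0.15, 1], [-0.0373, 0.0187, 0, 0, 0, 0.15, 1], [-0.0373, 0.0187, 0, 0, 0, 0.15, 1]],
  ],
)

```text
time_s: 31.55
tool_pos: [603.6, -135.1, 173.0]
tcp_rot: [-3.141, -0.0, 0.866]
ft_force: [0.7, 0.3, -0.2]
finger_gap: 29.5
grip_force: 24.8
```

```bash
python3 -c "
from h import *
go(602.5,-136.3,62,49.5)"
```

```text
[ 603.6 -135.1  173. ] [-180.    -0.    49.6] shift [ -1.6   0.  111. ] turn [-0.  -0.   0.1] q [-0.4   0.43  1.46  0.    1.25  0.3 ]
```

Scaled: 111 mm is 0.148, 109 mm is 0.1453.

Call:
carry_out(
  series=[
    [[-0.0013, 0, 0.0333, 0, 0, 0, 1], [-0.0013, 0, 0.0733, 0, 0, 0, 1], [-0.0013, 0, 0.1067, 0, 0, 0, 1], [-0.0013, 0, 0.1307, 0, 0, 0, 1], [-0.0013, 0, 0.14, 0, 0, 0, 1], [-0.0013, 0, 0.1453, 0, 0, 0, 1], [-0.0013, 0, 0.148, 0, 0, 0, 1], [-0.0013, 0, 0.148, 0, 0, 0, 1], [-0.0013, 0, 0.148, 0, 0, 0, 1]],
  ],
)

```text
time_s: 32.45
tool_pos: [603.7, -137.0, 63.3]
tcp_rot: [3.14, -0.001, 0.864]
ft_force: [0.3, -0.4, 0.1]
finger_gap: 29.7
grip_force: 24.9
```

Scaled: 2 mm is 0.0027, 1 mm is 0.0013.

Call:
carry_out(
  series=[
    [[0, 0, 0.0013, 0, 0, 0, 1], [0, 0, 0.0027, 0, 0, 0, 1], [0, 0, 0.0027, 0, 0, 0, 1], [0, 0, 0.0027, 0, 0, 0, 0.2], [0, 0, 0.0027, 0, 0, 0, -0.5], [0, 0, 0.0027, 0, 0, 0, -1], [0, 0, 0.0027, 0, 0, 0, -1], [0, 0, 0.0027, 0, 0, 0, -1]],
  ],
)

```text
time_s: 33.25
tool_pos: [603.0, -136.8, 60.2]
tcp_rot: [-3.141, 0.0, 0.864]
ft_force: [0.4, -0.4, -0.3]
finger_gap: 85.2
grip_force: 0.0
```

Scaled: -180 mm is -0.24, -160 mm is -0.2133.

Call:
carry_out(
  series=[
    [[0, 0, -0.0267, 0, 0, 0, -1], [0, 0, -0.0667, 0, 0, 0, -1], [0, 0, -0.1067, 0, 0, 0, -1], [0, 0, -0.16, 0, 0, 0, -1], [0, 0, -0.2133, 0, 0, 0, -1], [0, 0, -0.24, 0, 0, 0, -1], [0, 0, -0.24, 0, 0, 0, -1], [0, 0, -0.24, 0, 0, 0, -1]],
  ],
)

```text
time_s: 34.05
tool_pos: [602.9, -136.7, 239.9]
tcp_rot: [-3.142, 0.0, 0.864]
ft_force: [-1.4, 0.4, -0.7]
finger_gap: 85.5
grip_force: 0.0
```

Run:
```python
from h import *
HSV['red']=[((0,130,40),(8,255,255)),((172,130,40),(180,255,255))]
iw,i=shot('wrist'); s,j=shot('side'); c,_=shot('scene')
for k in HSV:
    a,r=cap(iw,k); print(k,a.round(1),r,onplane(i,a,76)[0,:2].round(1))
top=cv2.resize(s[100:240,180:400],(550,350))
cv2.imwrite('pics/fin.png',cv2.resize(c[190:380,100:380],(784,532))[:,:,::-1])
```

```text
red [273. 194.] 15.181398 [ 603.1 -136.6]
yellow [274.5 239.5] 12.984499 [ 571.9 -175.6]
green [273.2 281.4] 11.996899 [ 538.1 -213. ]
blue [273.5 318.3] 10.984499 [ 506.6 -250.4]
```

View pics/fin.png

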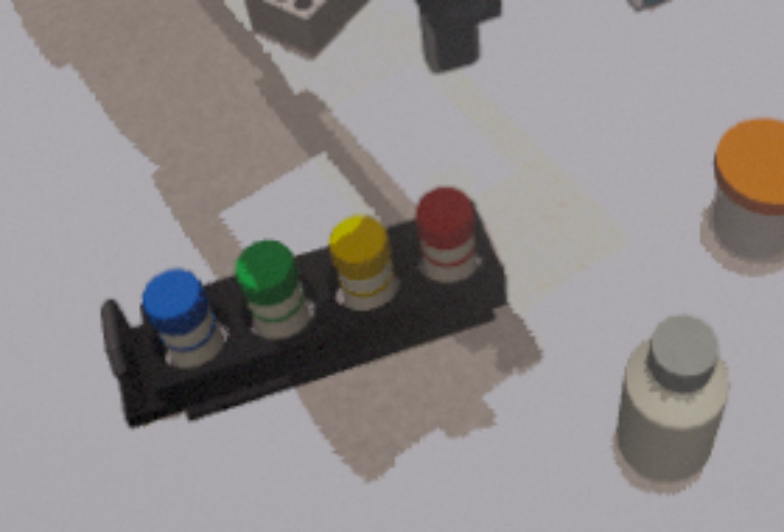

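All four bottles stand upright in the carrier. From its handle they run blue (176,300), green (267,270), yellow (359,245), red (445,217), and the cup, buffer bottle and tube block look undisturbed.

```bash
python3 -c "
from station import bot
print(bot.close_job())"
```

```text
the job is handed in; nothing more can be done
None
```

The four bottles are upright in the carrier in the rack's order, counting from the handle (blue, green, yellow, red), and the job was handed in at about 34 s; no verdict came back.

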